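Hold the inspection torch on a loose brace inside a ukulele

TASK

I am about to reglue the loose back brace inside this ukulele body and need both hands, so hold the light for me: draw the switched-on torch straight up out of the tool block, tilt it to a slant and shine it in through the sound hole, from the neck end towards the tail, so that the middle of its beam passes through the middle of the hole and falls on the middle of the brace that crosses the back below the bridge. Hold it still there in the air, its lens about 5 to 15 cm from the hole, and finish while still gripping it. Do not touch the ukulele, and leave all other things where they are.

Things in the scene. Friction and masses are not known exactly. Their poses are not given: they have to be found in the camera images.
- torch_center (a point): Middle of the torch: dark metal LED torch, straight round rod 150 mm long, about 115 g, lit, balanced here, 75 mm from either end. It stands lens down in the middle, widest hole of the block, its upper 88 mm showing. Tube 25 mm thick, head (the lowest 40 mm) 28 mm; flat tail cap on top. z runs along it from lens to tail (up at the start); the beam goes along -z. It is round: x and y do not matter.
- torch_lens (a point): Centre of the torch's lens, on its axis at the very end of the head, 75 mm from torch_center along minus z. Same axes as torch_center.
- torch: The whole torch; origin at the lens centre, axes as torch_center.
- block: Wooden tool block fixed to the bench, 70 (x) by 190 (y) by 75 mm high; origin at the centre of its underside, z up. Three holes 62 mm deep in a row along y: torch in the middle (31 mm wide), screwdriver at y = +62, file at y = -60 mm. It stands left or right of the ukulele, turned up to 30 degrees. Fingers have room beside the torch along the block's x, not along its y.
- uke: Ukulele body without neck, bare pale wood, loose on its back on a 3 mm rubber mat: 280 mm long, 206 mm wide over the tail half, 150 mm over the neck half, 70 mm deep. Origin at the centre of its underside, z up, x from the neck end (nearer the robot) to the tail. A dark bridge, 20 by 90 mm and 10 mm high, is on the top at x = +42 mm.
- soundhole (a point): Centre of the round sound hole, 62 mm in diameter, in the plane of the outer top face (70 mm above the underside, 73 mm above the bench), at x = -42 mm of the ukulele. Axes as the ukulele's.
- brace (a point): Middle of the loose brace: the upper edge of the wooden bar (8 mm wide, 155 mm long, 12 mm high) that crosses the inside of the back just on the neck side of the bridge. It lies 64 mm tailwards (+x) of soundhole and 55.5 mm below it. Axes as the ukulele's.
- screwdriver: Bystander: screwdriver with a black handle 28 mm thick, standing blade down in the block with 82 mm of handle above it. Origin where the handle rests on the block.
- file: Bystander: small file with a pale wooden handle 22 mm thick, standing in the block with 66 mm of handle above it. Origin where the handle rests on the block.
- glue: Bystander: white glue bottle, 60 mm wide and 155 mm tall, standing to the left of the ukulele (+y). Origin at the centre of its underside.
- jar: Bystander: squat clear grey jar with a steel lid, 72 mm wide and 80 mm tall, on the other side of the ukulele from the block. Origin at the centre of its underside.
Not all that is in view belongs to the job. Of the things that look like the block, the larger one is meant.

How it is judged:
By the outcome, as a careful person would: the job done as asked, in the order asked, and still so for the second after the job is handed in, while the arm keeps its last pose, push and grip.
It also fails if it takes over 42 s, if anything falls off the work surface, if the arm or the gripper's body presses on something with over 40 N, if the wrist force passes 120 N, or if a joint passes its speed limit or range.

ROBOT

A 6-joint arm with a two-finger parallel gripper is mounted at the origin on the work surface. World frame = base frame: x ahead of the robot, y to its left, z up, the work surface at z = 0. Lengths are in m, angles in rad, forces in N, time in s.
With the tool pointing down it reaches from about 0.325 to 0.85 m from the base axis. Payload 15.5 kg.
Tool frame: the origin (TCP) lies on the front face of the gripper's body, between the roots of the fingers; the fingertips stand 78 mm ahead of it and the grasp point (between the pads) lies 60 mm ahead of it; z points along the fingers, y is the direction in which the jaws open and shut (so a half turn about z gives the same grasp; the last joint's range is limited). The gripper opens to 91 mm and grips with 3 to 60 N. Pads are 32 mm wide; open, the fingers measure 118 mm over their backs; the gripper's body (76 mm by 178 mm) begins 60 mm behind the grasp point.
Start: joints at [1.192, 0.494, 1.345, -0, 1.302, -0.096], TCP at [0.175, 0.6, 0.292] pointing down, gripper open.
Joint ranges: [-2.91, 2.91], [-0.82, 2.16], [0.22, 2.67], [-1.22, 4.37], [0.12, 2.79], [-3.08, 3.08]. Speed limits (rad/s): [1.89, 1.89, 2.57, 3.01, 3.01, 3.01].

INTERFACE

Orientations are given as a rotation vector (axis times angle).
In Python, from station import * gives the robot as it stands. The module is installed in compiled form; this text tells all that it offers.
- The arm moves only by the tool apply_moves, never from a script. Its argument "motion" is text: rows parted by semicolons, each of 6 numbers parted by spaces: the shift along the tool's x, y, z in mm, then the turn, a rotation vector about the tool's x, y, z in units of 8 degrees (1.0 is 8 degrees). In form: dx dy dz ax ay az; .... A call has 1 to 5 rows; each row is the pose to reach, as a shift and turn from the pose commanded when the call began, along the tool's axes at that moment; what a row does not reach only later rows make up. A row lasts 1/8 s, in which the tool goes at most 62.5 mm and 10.7 degrees, less where a joint would pass 70% of its speed; a pose out of reach is approached as far as the arm can. A call with a gripper value outside its range is refused whole. "grip" is the closure in counts, from 0 (fully open) to 255 (shut), set as the call begins (left out, the last holds). The fingers move at their own pace and stop on an object; "grip_force" is the grip in N (left out, the last holds). Time passes only in rows, so rows that repeat a pose let the fingers close. It gives the time, the measured TCP pose, the force and the opening at its end, in the units of the state.
- get_state(): the state, without advancing time (a new reading comes with each control period).
- snapshot(name): name is "scene" or "top" or "wrist"; returns the picture (480x640x3 uint8, red, green, blue); there is no depth.
- get_calibration(name): a dict with "camera_matrix" (3x3 intrinsics, pixels), "k1" (the pictures are not rectified: a ray, as slopes to the right and down, at radius r is drawn at 1 + k1 r^2 times it, then the intrinsics apply), "xyz" and "attitude" of the camera in the world. Camera axes: x right, y down, z forward; pixel columns grow to the right and rows downward; lengths in m; the calibration is good to about 2 mm. A picture is of the moment at which its call begins: read the wrist's pose just before it. get_calibration takes no time and is no camera call; for the wrist camera it gives the pose at the moment of the call.
- hand_in(): hands the job in, once; it reports no verdict.
The state is a dict: "clock": time; "q": joint angles; "dq": joint speeds; "tau": joint torques, N m; "tcp_pos": TCP position; "tool_rot": TCP orientation; "wrist_force": force on the tool from outside, world axes, zero at the start; "wrist_torque": the same for the moment, N m; "width": finger opening in m.
Only numpy, scipy, OpenCV 4.12 (cv2) and the standard library are available. Lean on these libraries where they do the work, as an engineer would, in place of code of your own. Each camera call takes 0.05 s, during which the arm holds its last target.

## Working session

There is one attempt and no reset: what is moved stays moved. The work goes in short steps, Python scripts to look and compute and a tool call to move; the robot and the scene stay as the last step left them, time stands still between calls to the robot, and variables do not carry over. Pictures are saved under pics/ and viewed, and the job is handed in when it is done.

Besides the shell and the picture viewer there is one more tool, called after ">>>" by a JSON object that holds its "op" and its "data", one argument or row to a line. apply_moves: Moves the arm, as the interface text tells. Its arguments: {"type":"object","properties":{"motion":{"type":"string"},"grip":{"type":"number"},"grip_force":{"type":"number"}},"required":["motion"]}

```bash
mkdir -p pics; cat > h.py <<'E'
import numpy as np, cv2
from station import *
from scipy.spatial.transform import Rotation as R
def shot(n,f):
    c=get_calibration(n); im=snapshot(n); cv2.imwrite(f'pics/{f}.png',cv2.cvtColor(im,cv2.COLOR_RGB2BGR)); return im,c
E
python3 - <<'E'
from h import *
print(get_state())
for n in ["scene","top","wrist"]:
    im,c=shot(n,n+'0'); print(n,c)
E
```

```text
{'clock': 0.0, 'q': array([ 1.19153614e+00,  4.94207218e-01,  1.34611445e+00, -3.67718006e-06,
        1.30249883e+00, -9.54887552e-02]), 'dq': array([ 0.00201185, -0.0008988 , -0.0017537 ,  0.00130063, -0.00103657,
       -0.00227063]), 'tau': array([ 1.75288820e-03, -8.78796029e+01, -3.81860125e+01,  7.10060354e-02,
        5.29251876e-02, -4.75784464e-05]), 'tcp_pos': array([0.17487465, 0.59974847, 0.29162891]), 'tool_rot': array([-4.44211093e-01, -3.10974034e+00,  1.87575110e-03]), 'wrist_force': array([ 0.49460476,  0.77804897, -0.78401156]), 'wrist_torque': array([ 2.42592918e-05,  3.22109017e-03, -5.70164354e-02]), 'width': 0.091137473635712}
scene {'camera_matrix': array([[533.99107824,   0.        , 319.9641946 ],
       [  0.        , 533.99107824, 229.61581312],
       [  0.        ,   0.        ,   1.        ]]), 'k1': -0.01437771674685202, 'xyz': array([ 1.29961181, -0.39851539,  0.8728931 ]), 'attitude': array([-2.07230931, -1.22802199,  0.50549942])}
top {'camera_matrix': array([[464.11516101,   0.        , 320.52662148],
       [  0.        , 464.11516101, 240.50823479],
       [  0.        ,   0.        ,   1.        ]]), 'k1': -0.05538152841967814, 'xyz': array([ 0.48601514, -0.017822  ,  1.04859512]), 'attitude': array([-2.19080388,  2.14000539, -0.09372854])}
wrist {'camera_matrix': array([[346.09071619,   0.        , 320.08332384],
       [  0.        , 346.09071619, 238.03268522],
       [  0.        ,   0.        ,   1.        ]]), 'k1': -0.03332940949675038, 'xyz': array([0.10147575, 0.62071737, 0.38418999]), 'attitude': array([2.33195302, 1.74773359, 0.23861752])}
```

View pics/scene0.png

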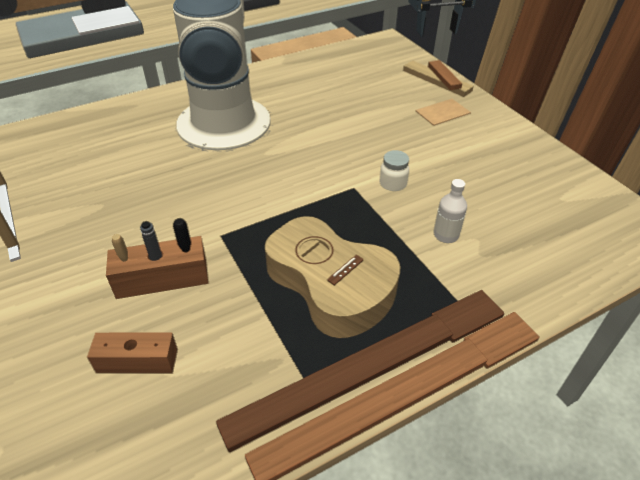

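View pics/top0.png

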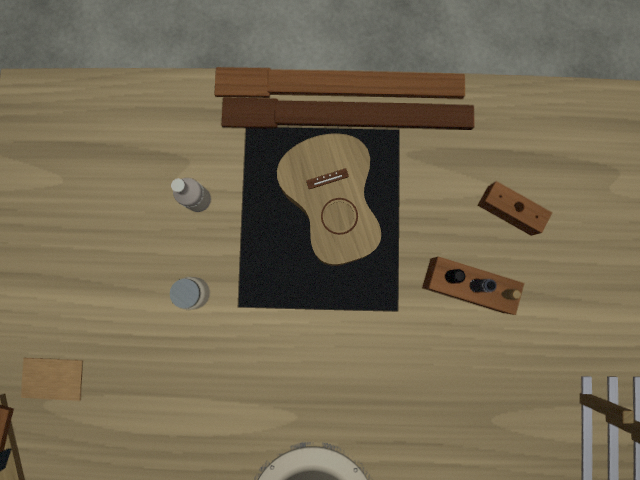

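View pics/wrist0.png

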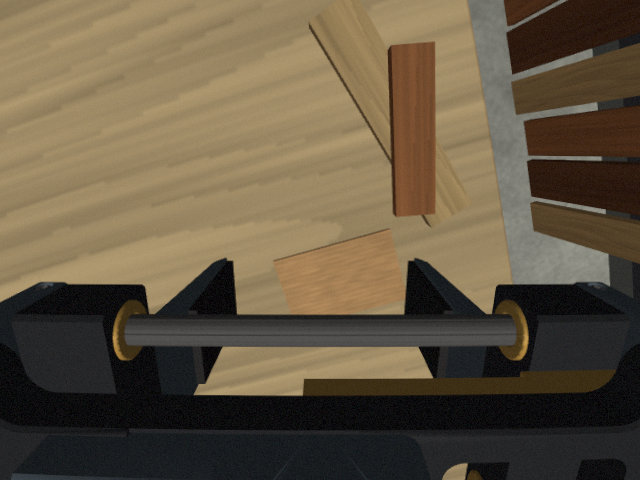

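The top view shows the larger block at about (473,286), holding three tools. A smaller empty look-alike block is at (515,208). The ukulele's hole is at (339,216), its bridge at (327,179), the glue at (188,193) and the jar at (186,293). In the scene view the three tools are the pale file (120,246), the torch (150,240) and the screwdriver (182,234). Next are close crops.

```bash
python3 - <<'E'
import cv2, numpy as np
t=cv2.imread('pics/top0.png'); s=cv2.imread('pics/scene0.png')
a=cv2.resize(t[245:325,415:535],(480,320),interpolation=cv2.INTER_CUBIC)
b=cv2.resize(s[205:305,95:215],(384,320),interpolation=cv2.INTER_CUBIC)[:,:310]
cv2.imwrite('pics/c1.png',np.hstack([a,b]))
a=cv2.resize(t[125:275,265:395],(520,600),interpolation=cv2.INTER_CUBIC)
cv2.imwrite('pics/c2.png',a)
cv2.imwrite('pics/c3.png',cv2.resize(s[205:345,255:410],(664,600),interpolation=cv2.INTER_CUBIC))
E
```

```text
(no output)
```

View pics/c1.png

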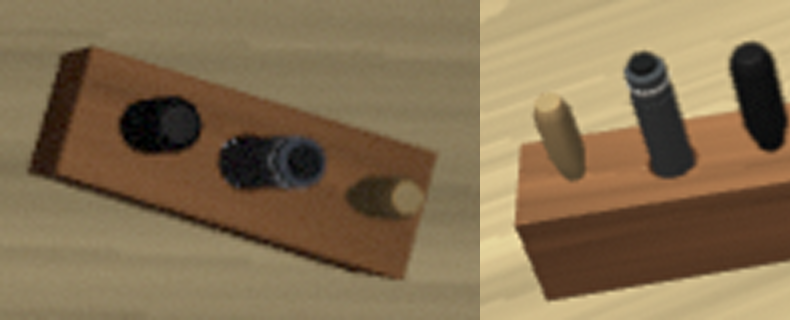

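View pics/c2.png

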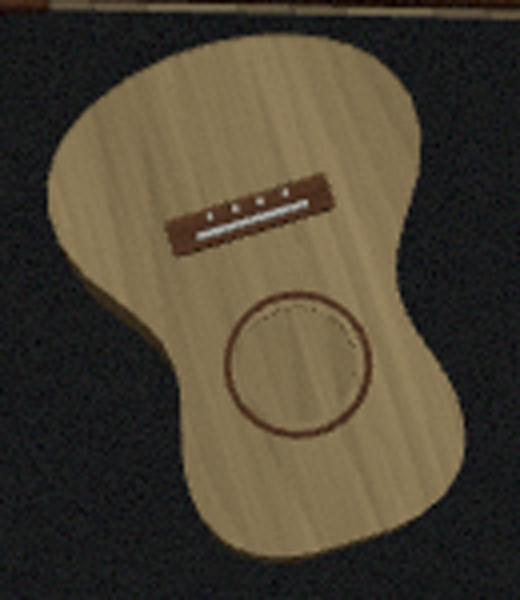

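View pics/c3.png

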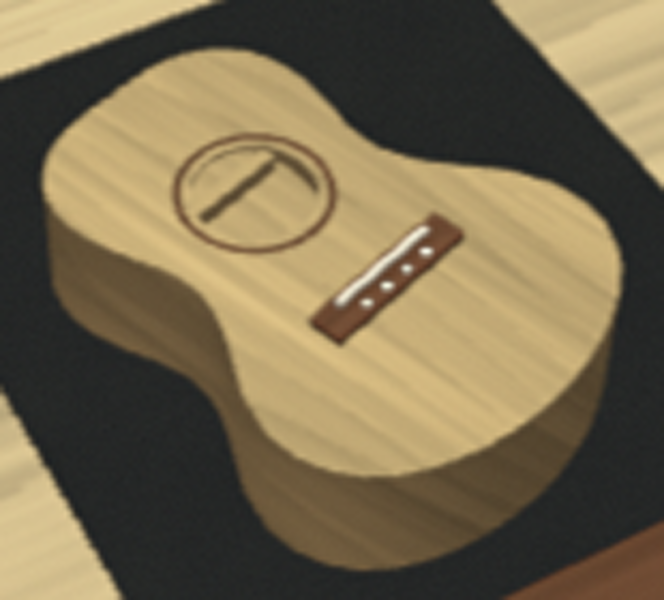

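The crops confirm the middle, dark, ringed rod as the torch: top view tail at about (490,285), scene view (146,225). The black-handled screwdriver is at about (459,277) and the pale file at about (516,294). Now I'll measure.

```bash
cat >> h.py <<'E'
def ray(c,uv):
    K=c['camera_matrix']; k=c['k1']
    p=cv2.undistortPoints(np.array([[uv]],float),K,np.array([k,0,0,0,0.]))[0,0]
    Rm=R.from_rotvec(c['attitude']).as_matrix()
    return c['xyz'],Rm@np.array([p[0],p[1],1.])
def onz(c,uv,z):
    o,d=ray(c,uv); return o+d*(z-o[2])/d[2]
def proj(c,P):
    Rm=R.from_rotvec(c['attitude']).as_matrix()
    uv,_=cv2.projectPoints(np.atleast_2d(P).astype(float),Rm.T,-Rm.T@c['xyz'],c['camera_matrix'],np.array([c['k1'],0,0,0,0.]))
    return uv[:,0]
E
python3 - <<'E'
from h import *
T=cv2.imread('pics/top0.png');S=cv2.imread('pics/scene0.png')
ct=get_calibration('top');cs=get_calibration('scene')
def reds(im,box,lo=25):
    x0,y0,x1,y1=box; sub=im[y0:y1,x0:x1].astype(int)
    h=cv2.cvtColor(im[y0:y1,x0:x1],cv2.COLOR_BGR2HSV)
    return h,sub
for nm,im,c,box in [('top',T,ct,(265,125,395,275)),('scene',S,cs,(255,205,410,345))]:
    x0,y0,x1,y1=box; h,sub=reds(im,box)
    m=((h[...,0]<13)&(h[...,1]>80)&(h[...,2]>40)).astype(np.uint8)
    n,l,st,ce=cv2.connectedComponentsWithStats(m,connectivity=8)
    for i in range(1,n):
        if st[i,4]>15: print(nm,i,st[i]+[x0,y0,0,0,0],ce[i]+[x0,y0])
    cv2.imwrite(f'pics/m_{nm}.png',cv2.resize(m*255,None,fx=4,fy=4))
# block top
x0,y0,x1,y1=415,245,535,325
h=cv2.cvtColor(T[y0:y1,x0:x1],cv2.COLOR_BGR2HSV)
print(h[5,5],h[45,110],h[20,25],h[60,30:60:6])
m=((h[...,0]<13)&(h[...,1]>90)).astype(np.uint8)
cv2.imwrite('pics/m_b.png',cv2.resize(m*255,None,fx=4,fy=4))
E
```

```text
top 13 [307 169  41  20 220] [326.30454545 178.60909091]
top 22 [350 209   8  22  29] [354.79310345 220.31034483]
scene 1 [328 256  34  29 187] [344.6631016  271.06417112]
scene 2 [372 326  38  19 329] [396.51975684 338.23100304]
[ 21  81 136] [ 21  79 129] [ 13 143 107] [[ 22  78 150]
 [ 21  81 148]
 [ 20  80 149]
 [ 21  83 147]
 [ 21  80 147]]
```

```bash
python3 -c "
import cv2,numpy as np
a=[cv2.imread(f'pics/m_{n}.png') for n in ('top','scene','b')]
o=np.zeros((600,1700,3),np.uint8);x=0
for i in a: o[:i.shape[0],x:x+i.shape[1]]=i;x+=i.shape[1]
cv2.imwrite('pics/mm.png',cv2.resize(o,(800,282)))"
```

```text
(no output)
```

View pics/mm.png

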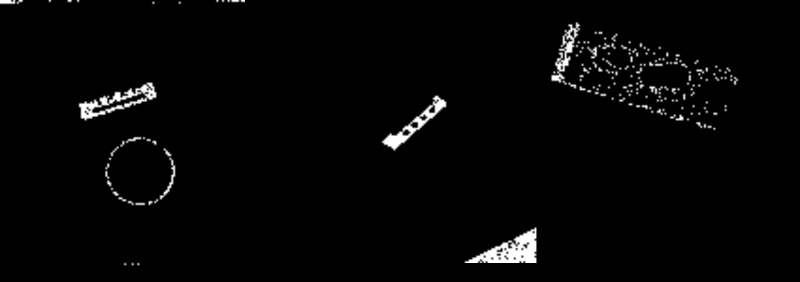

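```bash
cat > meas.py <<'E'
from h import *
T=cv2.imread('pics/top0.png');S=cv2.imread('pics/scene0.png')
ct=get_calibration('top');cs=get_calibration('scene')
def ringpts(im,box,hm):
    x0,y0,x1,y1=box; h=cv2.cvtColor(cv2.GaussianBlur(im,(3,3),0.6)[y0:y1,x0:x1],cv2.COLOR_BGR2HSV)
    m=((h[...,0]<hm)&(h[...,1]>70)).astype(np.uint8)
    y,x=np.nonzero(m); return np.c_[x+x0,y+y0].astype(float)
for nm,im,c,box,hm in [('top',T,ct,(315,192,365,242),16),('scene',S,cs,(290,232,338,267),15)]:
    p=ringpts(im,box,hm)
    w=np.array([onz(c,q,0.073) for q in p])[:,:2]
    # circle fit, trimmed
    k=np.ones(len(w),bool)
    for _ in range(6):
        A=np.c_[2*w[k],np.ones(k.sum())]; s=np.linalg.lstsq(A,(w[k]**2).sum(1),rcond=None)[0]
        r=np.sqrt(s[2]+s[:2]@s[:2]); d=np.hypot(*(w-s[:2]).T)-r; k=abs(d)<0.004
    print(nm,'ring',s[:2],r,k.sum(),len(w),d[k].std())
# bridge
for nm,im,c,box in [('top',T,ct,(300,163,354,195)),('scene',S,cs,(322,250,366,290))]:
    x0,y0,x1,y1=box; h=cv2.cvtColor(im[y0:y1,x0:x1],cv2.COLOR_BGR2HSV)
    m=((h[...,0]<14)&(h[...,1]>70)).astype(np.uint8)
    m=cv2.morphologyEx(m,cv2.MORPH_CLOSE,np.ones((5,5)))
    n,l,st,ce=cv2.connectedComponentsWithStats(m); i=1+np.argmax(st[1:,4])
    y,x=np.nonzero(l==i); w=np.array([onz(c,q,0.083)[:2] for q in np.c_[x+x0,y+y0]])
    (cx,cy),(a,b),an=cv2.minAreaRect((w*1000).astype(np.float32)); bp=cv2.boxPoints(((cx,cy),(a,b),an))
    e=bp[1]-bp[0]; e2=bp[2]-bp[1]; e=e if np.hypot(*e)>np.hypot(*e2) else e2
    print(nm,'bridge',cx,cy,a,b,np.degrees(np.arctan2(e[1],e[0])))
# outline on top
x0,y0,x1,y1=250,130,396,300
h=cv2.cvtColor(T[y0:y1,x0:x1],cv2.COLOR_BGR2HSV); m=(h[...,2]>70).astype(np.uint8)
m=cv2.morphologyEx(m,cv2.MORPH_OPEN,np.ones((3,3)))
n,l,st,ce=cv2.connectedComponentsWithStats(m); i=1+np.argmax(st[1:,4]); print(st[i],ce[i])
cn=max(cv2.findContours((l==i).astype(np.uint8),cv2.RETR_EXTERNAL,cv2.CHAIN_APPROX_NONE)[0],key=len)[:,0]
w=np.array([onz(ct,q+[x0,y0],0.073)[:2] for q in cn])*1000
for a in np.arange(0,30,3)-15+0:
    pass
M=cv2.moments(w.astype(np.float32).reshape(-1,1,2)); g=np.array([M['m10'],M['m01']])/M['m00']
th=.5*np.arctan2(2*M['mu11'],M['mu20']-M['mu02']); print('outline centroid',g,'axis',np.degrees(th),'area',M['m00'])
e=np.array([np.cos(th),np.sin(th)]);n_=np.array([-e[1],e[0]]); print('len',np.ptp(w@e),'wid',np.ptp(w@n_),'mid along',(w@e).min()/2+(w@e).max()/2, 'centre lat',((w@n_).min()+(w@n_).max())/2)
# block
x0,y0,x1,y1=415,245,535,325
h=cv2.cvtColor(cv2.GaussianBlur(T,(3,3),0.8)[y0:y1,x0:x1],cv2.COLOR_BGR2HSV)
m=((h[...,0]<17)&(h[...,1]>100)&(h[...,2]>85)).astype(np.uint8)
m=cv2.morphologyEx(m,cv2.MORPH_CLOSE,np.ones((3,3)));n,l,st,ce=cv2.connectedComponentsWithStats(m); i=1+np.argmax(st[1:,4])
y,x=np.nonzero(l==i); w=np.array([onz(ct,q,0.075)[:2] for q in np.c_[x+x0,y+y0]])
rc=cv2.minAreaRect((w*1000).astype(np.float32)); print('block',rc,cv2.boxPoints(rc))
# block hole line at scene + torch tail
for nm,c,uv in [('top',ct,(490,285.2)),('scene',cs,(146,222.5))]:
    print(nm,'torch tail',onz(c,uv,0.163))
E
python3 meas.py
```

```text
top ring [ 0.6358129 -0.0433448] 0.03754889107597076 182 182 0.0010520525766169544Traceback (most recent call last):
  File "meas.py", line 10, in <module>
    w=np.array([onz(c,q,0.073) for q in p])[:,:2]
      ~~~~~~~~~~~~~~~~~~~~~~~~~~~~~~~~~~~~~^^^^^^
IndexError: too many indices for array: array is 1-dimensional, but 2 were indexed
```

```bash
python3 - <<'E'
import cv2
S=cv2.imread('pics/scene0.png');h=cv2.cvtColor(S,cv2.COLOR_BGR2HSV)
for y in (250,): print(h[y,290:340].tolist())
print(h[232:268,314].tolist())
E
```

```text
[[20, 101, 204], [21, 100, 201], [21, 101, 201], [21, 103, 199], [20, 104, 186], [17, 114, 141], [15, 125, 120], [19, 106, 175], [20, 101, 206], [20, 101, 205], [21, 102, 200], [21, 101, 201], [20, 101, 202], [21, 102, 202], [20, 103, 204], [20, 102, 202], [20, 103, 180], [20, 106, 140], [19, 110, 109], [18, 115, 91], [18, 114, 92], [19, 107, 124], [20, 103, 174], [21, 101, 200], [20, 101, 202], [21, 101, 197], [21, 100, 194], [20, 101, 191], [21, 101, 191], [20, 101, 191], [21, 101, 190], [21, 101, 191], [20, 101, 192], [21, 100, 194], [21, 100, 193], [21, 101, 190], [21, 100, 188], [21, 100, 181], [20, 101, 166], [20, 100, 176], [20, 101, 189], [19, 108, 161], [14, 125, 118], [17, 114, 137], [20, 104, 169], [21, 102, 178], [20, 101, 185], [20, 101, 189], [20, 100, 192], [20, 101, 195]]
[[21, 100, 186], [21, 100, 189], [21, 100, 193], [20, 100, 188], [16, 114, 136], [17, 115, 140], [20, 103, 174], [19, 107, 136], [20, 105, 156], [20, 102, 192], [20, 102, 202], [21, 102, 200], [20, 103, 178], [20, 106, 132], [19, 114, 94], [19, 115, 95], [19, 105, 139], [20, 100, 189], [20, 101, 202], [20, 101, 202], [21, 100, 193], [21, 102, 185], [20, 100, 186], [21, 100, 189], [21, 100, 193], [20, 100, 196], [20, 100, 196], [20, 101, 195], [20, 100, 196], [20, 101, 196], [19, 105, 172], [15, 123, 122], [19, 109, 173], [20, 103, 206], [20, 102, 210], [20, 101, 210]]
```

```bash
sed -i 's/(290,232,338,267),15)/(290,232,338,267),18.5)/; s/&(h\[...,1\]>70)).astype(np.uint8)\n    y,x/X/' meas.py; sed -i "s/m=((h\[...,0\]<hm)&(h\[...,1\]>70))/m=((h[...,0]<hm)\&(h[...,1]>(70 if hm==16 else 108)))/; s/abs(d)<0.004/abs(d)<(0.004 if nm=='top' else 0.003)/" meas.py; python3 meas.py
```

```text
top ring [ 0.6358129 -0.0433448] 0.03754889107597076 182 182 0.0010520525766169544
scene ring [ 0.63697887 -0.04162401] 0.037600987323233796 184 202 0.001329494065380259
top bridge 713.7517700195312 -15.946548461914062 19.090913772583008 87.94236755371094 -71.06375
scene bridge 721.7113037109375 -17.553470611572266 18.246877670288086 88.310791015625 -71.92728
[  27    3  104  131 9204] [82.12603216 65.04280748]
outline centroid [682.58450089 -27.08384358] axis 18.857756166357646 area 42019.54452215414
len 280.6224530234909 wid 204.4517441789464 mid along 629.3099696895581 centre lat -246.1258475041753
block ((494.5437927246094, -333.9531555175781), (190.1649932861328, 73.92748260498047), 75.04611206054688) [[ 434.29663 -416.2774 ]
 [ 505.7205  -435.35376]
 [ 554.79095 -251.6289 ]
 [ 483.3671  -232.55255]]
top torch tail [ 0.49485741 -0.33169563  0.163     ]
scene torch tail [ 0.49591914 -0.33092423  0.163     ]
```

```bash
cat >> h.py <<'E'
import json,os
def log():
    s=get_state()
    with open('log.jsonl','a') as f: f.write(json.dumps({k:np.asarray(s[k]).tolist() for k in s})+'\n')
    return s
def brief(s=None):
    s=s or log()
    print('t',round(s['clock'],2),'tcp',np.round(s['tcp_pos'],4),'rot',np.round(s['tool_rot'],3),'q',np.round(s['q'],2),'F',np.round(s['wrist_force'],1),'w',round(s['width'],4))
def rel(p,Rm,s=None):
    "total row from current pose to pose p,Rm : mm, 8deg units"
    s=s or get_state(); R0=R.from_rotvec(s['tool_rot'])
    d=R0.inv().apply(np.asarray(p)-s['tcp_pos'])*1000
    r=(R0.inv()*Rm).as_rotvec()/np.radians(8)
    return np.round(np.r_[d,r],2)
def frame(z,y):
    z=np.array(z,float);z/=np.linalg.norm(z);y=np.array(y,float);y-=z*(y@z);y/=np.linalg.norm(y)
    return R.from_matrix(np.c_[np.cross(y,z),y,z])
az=lambda a:[np.cos(np.radians(a)),np.sin(np.radians(a)),0]
E
python3 - <<'E'
from h import *
brief(); print(rel([.495,-.332,.29],frame([0,0,-1],az(-15))))
print(rel([.40,-.05,.29],frame([0,0,-1],az(30))))
E
```

```text
t 0.15 tcp [0.1749 0.5998 0.2918] rot [-4.44e-01 -3.11e+00  1.00e-03] q [ 1.19  0.49  1.35  0.    1.3  -0.1 ] F [-0.2  0.5 -0.2] w 0.0912
[-5.6818e+02 -8.0492e+02  2.4700e+00 -1.0000e-02  0.0000e+00  1.1090e+01]
[-3.9803e+02 -5.6080e+02  2.2500e+00 -1.0000e-02  0.0000e+00  5.4700e+00]
```

>>> {"op": "apply_moves", "data": {
  "motion": "-45 -40 0 0 0 0.6; -90 -80 0 0 0 1.2; -135 -120 0 0 0 1.8; -180 -162 0 0 0 2.4; -224 -206 0 0 0 3",
  "grip": 0
}}

```text
clock: 0.78
tcp_pos: [0.333, 0.3379, 0.2922]
tool_rot: [1.085, 2.948, 0.0]
wrist_force: [1.6, 0.2, 1.0]
width: 0.0909
```

```bash
python3 - <<'E'
from h import *
brief(); print(rel([.495,-.332,.29],frame([0,0,-1],az(-15))))
E
```

```text
t 0.78 tcp [0.333  0.3379 0.2922] rot [1.085 2.948 0.   ] q [ 0.67  0.28  1.7  -0.    1.15 -0.2 ] F [1.6 0.2 1. ] w 0.0909
[-557.5  -405.13    2.17    0.     -0.      8.07]
```

>>> {"op": "apply_moves", "data": {
  "motion": "-48 -36 0 0 0 0.7; -97 -71 0 0 0 1.4; -146 -106 0 0 0 2.1; -195 -141 0 0 0 2.8; -240 -176 0 0 0 3.5"
}}

```text
clock: 1.4
tcp_pos: [0.402, 0.0481, 0.2923]
tool_rot: [1.767, 2.597, 0.0]
wrist_force: [1.2, 1.1, -0.5]
width: 0.0912
```

```bash
python3 - <<'E'
from h import *
brief(); print(rel([.495,-.332,.29],frame([0,0,-1],az(-15))))
print(rel([.47,-.25,.31],frame([0,0,-1],az(-15))))
E
```

```text
t 1.4 tcp [0.402  0.0481 0.2923] rot [1.767 2.597 0.   ] q [-0.03  0.18  1.85 -0.    1.11 -0.4 ] F [ 1.2  1.1 -0.5] w 0.0912
[-387.73  -53.05    2.39    0.      0.      4.57]
[-302.28  -46.19  -17.63    0.      0.      4.57]
```

>>> {"op": "apply_moves", "data": {
  "motion": "-58 -8 -4 0 0 0.9; -118 -16 -8 0 0 1.8; -178 -25 -12 0 0 2.7; -240 -36 -16 0 0 3.7; -300 -46 -18 0 0 4.57"
}}

```text
clock: 2.02
tcp_pos: [0.4702, -0.2478, 0.3104]
tool_rot: [2.494, 1.91, 0.0]
wrist_force: [1.4, 1.1, -0.4]
width: 0.0913
```

```bash
python3 - <<'E'
from h import *
brief(); im,c=shot('wrist','w1'); print(c['xyz'],proj(c,[.495,-.332,.163]))
print(rel([.495,-.332,.29],frame([0,0,-1],az(-15))))
E
```

```text
t 2.02 tcp [ 0.4702 -0.2478  0.3104] rot [2.494 1.91  0.   ] q [-0.6   0.34  1.55  0.    1.25 -0.33] F [ 1.4  1.1 -0.4] w 0.0913
[ 0.48907472 -0.17505221  0.40286521] [[379.17717117 340.08999623]]
[-6.864e+01  4.308e+01  2.088e+01  2.000e-02  2.000e-02 -7.000e-02]
```

View pics/w1.png

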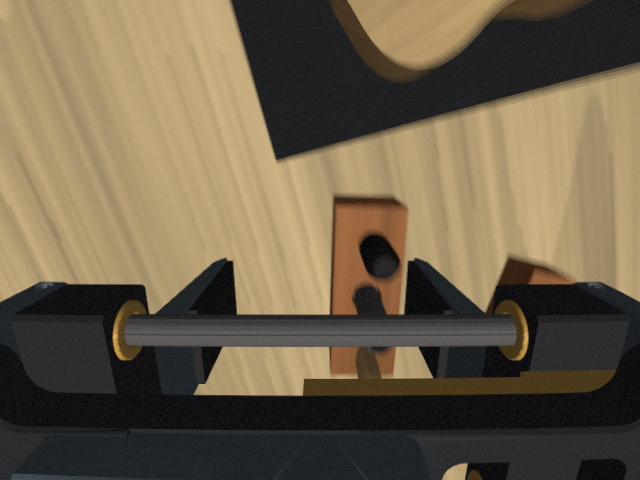

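The wrist view shows the block upright between the fingers, with the screwdriver at (380,256) and the torch from about (368,295) to (380,345), partly behind the crossbar. The predicted tail pixel was (379,340). I'll refine the position and the block yaw.

```bash
cat log.jsonl | wc -l; python3 - <<'E'
from h import *
c=get_calibration('wrist')
im=cv2.imread('pics/w1.png'); h=cv2.cvtColor(im,cv2.COLOR_BGR2HSV)
m=((h[...,0]<14)&(h[...,1]>100)&(h[...,2]>120)).astype(np.uint8)
m[:, :320]=0; m[:,412:]=0
for name,f in (('L',lambda x:x.min()),('R',lambda x:x.max())):
    P=[]
    for y in list(range(212,312,4)):
        x=np.nonzero(m[y])[0]
        if len(x)>8: P.append(onz(c,(f(x),y),.075)[:2])
    P=np.array(P); vx,vy,x0,y0=cv2.fitLine((P*1000).astype(np.float32),cv2.DIST_HUBER,0,.01,.01).ravel()
    print(name,np.degrees(np.arctan2(vy,vx)),x0,y0)
    n=np.array([-vy,vx]); print(' torch dist to line', n@(np.array([495,-332])-[x0,y0]))
# dark rod rows
g=h[...,2]
for y in (292,298,304,310,347):
    x=np.nonzero(g[y,340:400]<80)[0]+340; print(y,x.min() if len(x) else None,x.max() if len(x) else None)
print(proj(c,[[.495,-.332,.075],[.495,-.332,.163]]))
E
```

```text
4
L 73.35017 470.91916 -311.04135
 torch dist to line -29.07632924531299
R 73.30406 540.28326 -315.28842
 torch dist to line 38.573139656553394
292 355 379
298 353 380
304 355 382
310 357 384
347 360 389
[[362.01689118 286.81191872]
 [375.45615434 332.38390049]]
```

```bash
python3 - <<'E'
from h import *
brief(); im,c=shot('wrist','w2'); print(c['xyz']); brief()
im=cv2.imread('pics/w2.png'); h=cv2.cvtColor(im,cv2.COLOR_BGR2HSV)
m=((h[...,0]<14)&(h[...,1]>100)&(h[...,2]>120)).astype(np.uint8)
m[:, :320]=0; m[:,412:]=0
mid=[]
for name,f in (('L',lambda x:x.min()),('R',lambda x:x.max())):
    P=[]
    for y in list(range(205,305,4)):
        x=np.nonzero(m[y])[0]
        if len(x)>8: P.append(onz(c,(f(x)+(.5 if name=='R' else -.5),y),.075)[:2])
    P=np.array(P); vx,vy,x0,y0=cv2.fitLine((P*1000).astype(np.float32),cv2.DIST_HUBER,0,.01,.01).ravel()
    n=np.array([-vy,vx]); print(name,np.degrees(np.arctan2(vy,vx)),x0,y0,n@(np.array([495,-332])-[x0,y0]))
g=h[...,2]
for y in range(280,350,6):
    x=np.nonzero(g[y,340:400]<80)[0]+340; print(y,x.min() if len(x) else None,x.max() if len(x) else None)
print(proj(c,[[.495,-.332,.075],[.495,-.332,.163]]))
cv2.imwrite('pics/c4.png',cv2.resize(im[180:400,320:420],(360,792//1)))
E
```

```text
t 2.08 tcp [ 0.4719 -0.2542  0.3105] rot [ 2.499e+00  1.897e+00 -1.000e-03] q [-0.6   0.35  1.54 -0.    1.25 -0.33] F [-0.6 -7.6 -1. ] w 0.0911
[ 0.49121719 -0.18128125  0.40280919]
t 2.12 tcp [ 0.4711 -0.2509  0.3101] rot [ 2.495  1.906 -0.   ] q [-0.6   0.35  1.55 -0.    1.25 -0.33] F [1.1 1.1 0.7] w 0.0909
L 73.94328 470.77094 -292.2945 -34.26594484640191
R 74.157715 534.71594 -320.00833 34.933796272671316
280 351 374
286 349 376
292 349 377
298 352 379
304 354 382
310 355 384
316 340 399
322 340 399
328 340 399
334 346 399
340 None None
346 354 371
[[362.01689118 286.81191872]
 [375.45615434 332.38390049]]
```

```bash
python3 -c "
import cv2
im=cv2.imread('pics/w2.png');cv2.imwrite('pics/c5.png',cv2.resize(im[230:380,310:430],(480,600)))"
```

```text
(no output)
```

View pics/c5.png

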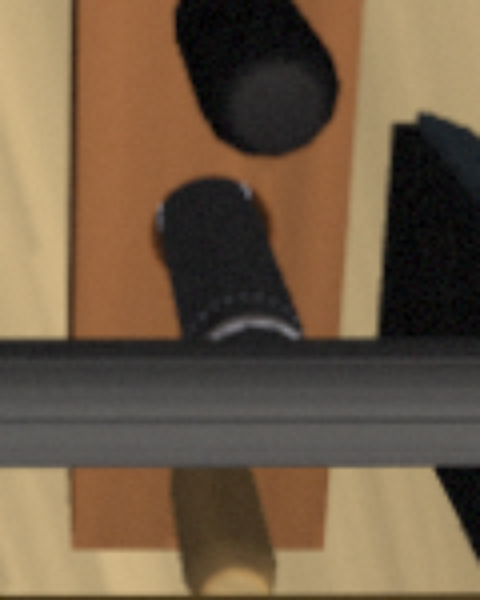

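```bash
python3 - <<'E'
from h import *
from scipy.optimize import least_squares
L=[json.loads(l) for l in open('log.jsonl')]
A=[];b=[]
for s in L:
    q=np.array(s['q']);p=np.array(s['tcp_pos']);c,s1=np.cos(q[0]),np.sin(q[0])
    r=p[0]*c+p[1]*s1; lat=-p[0]*s1+p[1]*c; print(round(r,4),round(lat,4),round(p[2],4),np.round(q,3))
    a=q[1];f=q[1]+q[2]
    A+= [[1,0,np.sin(a),np.sin(f),np.cos(f)],[0,1,np.cos(a),np.cos(f),-np.sin(f)]]; b+=[r,p[2]]
x,res,rk,sv=np.linalg.lstsq(np.array(A),np.array(b),rcond=None); print(x,res,rk,sv)
E
```

```text
0.6219 0.0596 0.2918 [ 1.192  0.494  1.346  0.     1.303 -0.096]
0.4706 0.0596 0.2922 [ 0.667  0.283  1.704 -0.     1.155 -0.199]
0.4004 0.0596 0.2923 [-0.029  0.183  1.849 -0.     1.109 -0.405]
0.5281 0.0596 0.3104 [-0.597  0.343  1.55   0.     1.248 -0.334]
0.5327 0.0591 0.3105 [-0.605  0.348  1.542 -0.002  1.247 -0.332]
0.5304 0.0593 0.3101 [-6.010e-01  3.460e-01  1.547e+00 -1.000e-03  1.247e+00 -3.340e-01]
[6.02180175e-03 3.39620872e-04 5.88803567e-01 3.85094912e-01
 1.28935311e-01] [7.09562983e-07] 5 [4.23391923 3.4622469  0.27050953 0.11334196 0.0274324 ]
```

>>> {"op": "apply_moves", "data": {
  "motion": "0 0 -20 1 0 0; 0 0 -40 2 0 0; 0 0 -60 3 0 0; 0 0 -60 3 0 0"
}}

```text
clock: 2.62
tcp_pos: [0.4712, -0.2457, 0.3697]
tool_rot: [-2.208, -1.702, 0.361]
wrist_force: [-0.3, -0.2, -1.0]
width: 0.0915
```

```bash
python3 -c "
from h import *
brief()"
```

```text
t 2.62 tcp [ 0.4712 -0.2457  0.3697] rot [-2.208 -1.702  0.361] q [-0.54  0.47  1.23 -0.12  1.84 -0.29] F [-0.3 -0.2 -1. ] w 0.0915
```

>>> {"op": "apply_moves", "data": {
  "motion": "0 0 0 0 1 0; 0 0 0 0 2 0; 0 0 0 0 3 0; 0 0 0 0 4 0; 0 0 0 0 4 0"
}}

```text
clock: 3.25
tcp_pos: [0.4693, -0.2463, 0.3689]
tool_rot: [-2.051, -1.383, -0.243]
wrist_force: [-0.2, 0.3, -0.7]
width: 0.0911
```

```bash
python3 -c "
from h import *
brief()"
```

```text
t 3.25 tcp [ 0.4693 -0.2463  0.3689] rot [-2.051 -1.383 -0.243] q [-0.76  0.54  1.22  0.34  1.98 -0.33] F [-0.2  0.3 -0.7] w 0.0911
```

```bash
cat > fk.py <<'E'
from h import *
from scipy.optimize import least_squares
Rz=lambda a:R.from_euler('z',a);Ry=lambda a:R.from_euler('y',a)
def fk(q,x):
    a1,h,b,l1,a3,l2,a4,b4,a5,lt=x
    p=Ry(q[4]).apply([a5,0,lt])+[a4,b4,0]
    p=Rz(q[3]).apply(p)+[a3,b,l2]
    p=Ry(q[2]).apply(p)+[0,0,l1]
    p=Ry(q[1]).apply(p)+[a1,0,h]
    return Rz(q[0]).apply(p), Rz(q[0])*Ry(q[1]+q[2])*Rz(q[3])*Ry(q[4])*Rz(q[5])*Rz(np.pi/2)
def fit():
    L=[json.loads(l) for l in open('log.jsonl')]
    x0=np.array([0,.35,.06,.59,0,.4,0,0,0,.3])
    f=lambda x:np.concatenate([(fk(s['q'],x)[0]-s['tcp_pos'])*1000 for s in L]+[(x-x0)*0.5])
    r=least_squares(f,x0); return r.x,np.abs(r.fun[:-10]).max(),L
lo=np.array([-2.91,-.82,.22,-1.22,.12,-3.08]);hi=np.array([2.91,2.16,2.67,4.37,2.79,3.08])
def ik(p,Rm,x,seeds=40,q0=None):
    rng=np.random.default_rng(0); out=[]
    for k in range(seeds):
        s=q0 if (k==0 and q0 is not None) else rng.uniform(lo,hi)
        g=lambda q:np.r_[(fk(q,x)[0]-p)*10,(fk(q,x)[1].inv()*Rm).as_rotvec()]
        r=least_squares(g,np.clip(s,lo+.01,hi-.01),bounds=(lo,hi))
        if np.abs(r.fun).max()<2e-3 and not any(np.abs(r.x-o).max()<.05 for o in out): out.append(r.x)
    return out
E
python3 - <<'E'
from fk import *
x,e,L=fit(); print(np.round(x,4),e)
for s in L[-2:]: print((fk(s['q'],x)[1].inv()*R.from_rotvec(s['tool_rot'])).magnitude())
H=np.array([.6362,-.0428,.073]);e=np.array(az(18.6));B=H+.064*e-[0,0,.0555];d=(B-H)/np.linalg.norm(B-H)
print(B,d)
for lens in (.07,.09,.11,):
  for g in (.107,):
    gp=H-d*(lens+g)
    for lean in (0,15,30):
      for sg in (1,-1):
        y=np.array(az(18.6+90*sg))
        z=R.from_rotvec(np.cross(d,[0,0,-1])/np.linalg.norm(np.cross(d,[0,0,-1]))*np.radians(lean)).apply(d)
        Rm=frame(z,y); p=gp-.06*z
        print(lens,lean,sg,np.round(p,3),[np.round(q,2).tolist() for q in ik(p,Rm,x)])
E
```

```text
[ 0.      0.2566  0.0596  0.5968  0.1179  0.3844  0.      0.     -0.
  0.2744] 7.908603291695293e-05
3.7878989011964013e-16
3.721861244727589e-16
[ 0.69685718 -0.0223866   0.0175    ] [ 0.71603363  0.24097194 -0.65515522]
0.07 0 1 [ 0.467 -0.1    0.228] [[-0.74, 0.41, 2.25, 1.61, 0.72, 2.23]]
0.07 0 -1 [ 0.467 -0.1    0.228] [[-0.74, 0.41, 2.25, 1.61, 0.72, -0.92]]
0.07 15 1 [ 0.478 -0.096  0.239] [[-0.58, 0.3, 2.08, 0.94, 0.57, 3.04]]
0.07 15 -1 [ 0.478 -0.096  0.239] [[-0.58, 0.3, 2.08, 0.94, 0.57, -0.1]]
0.07 30 1 [ 0.491 -0.092  0.246] [[-0.43, 0.3, 1.9, 0.34, 0.73, -2.56]]
0.07 30 -1 [ 0.491 -0.092  0.246] [[-0.43, 0.3, 1.9, 0.34, 0.73, 0.58]]
0.09 0 1 [ 0.452 -0.105  0.241] [[-0.78, 0.37, 2.26, 1.53, 0.74, 2.28]]
0.09 0 -1 [ 0.452 -0.105  0.241] [[-0.78, 0.37, 2.26, 1.53, 0.74, -0.86]]
0.09 15 1 [ 0.463 -0.101  0.252] [[-0.61, 0.26, 2.09, 0.9, 0.61, 3.07]]
0.09 15 -1 [ 0.463 -0.101  0.252] [[-0.61, 0.26, 2.09, 0.9, 0.61, -0.08]]
0.09 30 1 [ 0.477 -0.097  0.259] [[-0.45, 0.26, 1.91, 0.34, 0.76, -2.57]]
0.09 30 -1 [ 0.477 -0.097  0.259] [[-0.45, 0.26, 1.91, 0.34, 0.76, 0.57]]
0.11 0 1 [ 0.438 -0.11   0.254] [[-0.83, 0.32, 2.26, 1.44, 0.77, 2.34]]
0.11 0 -1 [ 0.438 -0.11   0.254] [[-0.83, 0.32, 2.26, 1.44, 0.77, -0.8]]
0.11 15 1 [ 0.449 -0.106  0.265] [[-0.65, 0.22, 2.09, 0.86, 0.66, 3.08]]
0.11 15 -1 [ 0.449 -0.106  0.265] [[-0.65, 0.22, 2.09, 0.86, 0.66, -0.06]]
0.11 30 1 [ 0.462 -0.101  0.272] [[-0.48, 0.23, 1.91, 0.34, 0.79, -2.59]]
0.11 30 -1 [ 0.462 -0.101  0.272] [[-0.48, 0.23, 1.91, 0.34, 0.79, 0.55]]
```

```bash
python3 - <<'E'
from h import *
brief(); print(rel([.495,-.332,.30],frame([0,0,-1],az(-16))))
E
```

```text
t 3.25 tcp [ 0.4693 -0.2463  0.3689] rot [-2.051 -1.383 -0.243] q [-0.76  0.54  1.22  0.34  1.98 -0.33] F [-0.2  0.3 -0.7] w 0.0911
[-87.77  71.01  -3.17  -2.95  -3.91  -0.72]
```

>>> {"op": "apply_moves", "data": {
  "motion": "-22 18 -1 -0.75 -1 -0.2; -44 36 -2 -1.5 -2 -0.4; -66 54 -3 -2.25 -3 -0.6; -88 71 -3 -2.95 -3.91 -0.72; -88 71 -3 -2.95 -3.91 -0.72"
}}

```text
clock: 3.88
tcp_pos: [0.4958, -0.3298, 0.3012]
tool_rot: [2.502, 1.898, -0.002]
wrist_force: [-0.6, 0.3, 0.5]
width: 0.0916
```

```bash
python3 - <<'E'
from h import *
brief(); print(rel([.495,-.332,.24],frame([0,0,-1],az(-16))))
im,c=shot('wrist','w3')
im,c=shot('top','t3')
E
```

```text
t 3.88 tcp [ 0.4958 -0.3298  0.3012] rot [ 2.502e+00  1.898e+00 -2.000e-03] q [-0.69  0.44  1.41 -0.    1.29 -0.41] F [-0.6  0.3  0.5] w 0.0916
[-2.240e+00 -1.400e-01  6.125e+01  0.000e+00  1.000e-02  5.000e-02]
```

View pics/w3.png

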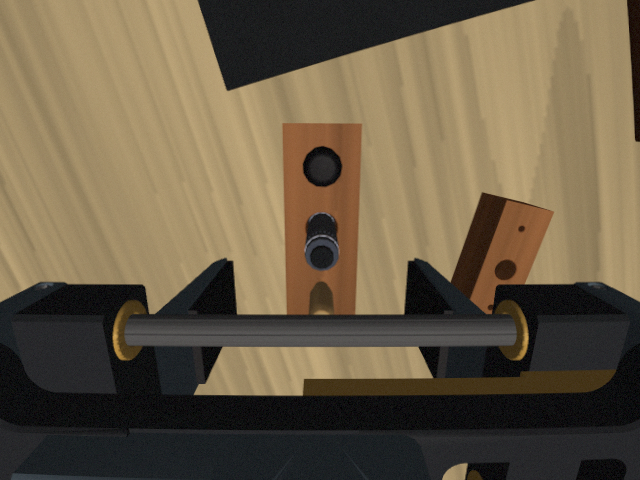

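The torch tail is at (321,252), midway between the fingers at 233 and 408, with the screwdriver at (322,166) and the file at about (320,300).

```bash
python3 - <<'E'
from h import *
brief(); c=get_calibration('wrist'); print(c['xyz'])
g=cv2.imread('pics/w3.png'); h=cv2.cvtColor(g,cv2.COLOR_BGR2HSV)
print(onz(c,(321,252),.163), proj(c,[[.495,-.332,.163],[.495,-.332,.15]]))
m=(h[...,2]<110).astype(np.uint8)[225:285,295:350]
y,x=np.nonzero(m); 
for r in range(225,275,5):
    xs=np.nonzero(m[r-225])[0]+295; print(r,xs.min() if len(xs) else 0,xs.max() if len(xs) else 0)
ed=np.nonzero(m[:,321-295])[0]+225; print('bottom',ed.max())
print(onz(c,(321,ed.max()),.163))
E
```

```text
t 3.98 tcp [ 0.496  -0.3302  0.3019] rot [-2.503e+00 -1.895e+00 -1.000e-03] q [-0.69  0.44  1.41  0.    1.29 -0.41] F [-0.1 -0.6  0. ] w 0.091
[ 0.51588268 -0.25794512  0.39451484]
[ 0.49611825 -0.32917476  0.163     ] [[320.56036817 256.09298505]
 [320.55840576 250.54731853]]
225 306 337
230 306 337
235 306 336
240 306 337
245 306 338
250 306 337
255 305 338
260 306 337
265 309 334
270 317 324
bottom 284
[ 0.48955248 -0.35245958  0.163     ]
```

>>> {"op": "apply_moves", "data": {
  "motion": "-1 0 30 0 0 0; -1 0 60 0 0 0; -1 0 90 0 0 0; -1 0 115 0 0 0; -1 0 122 0 0 0"
}}

```text
clock: 4.6
tcp_pos: [0.4955, -0.3318, 0.1782]
tool_rot: [-2.503, -1.892, -0.0]
wrist_force: [-0.7, 0.1, 0.4]
width: 0.0908
```

```bash
python3 - <<'E'
from h import *
brief(); shot('wrist','w4'); shot('scene','s4')
brief(); print(rel([.4953,-.3318,.18],frame([0,0,-1],az(-16))))
E
```

```text
t 4.6 tcp [ 0.4955 -0.3318  0.1782] rot [-2.503 -1.892 -0.   ] q [-0.69  0.58  1.54  0.    1.02 -0.42] F [-0.7  0.1  0.4] w 0.0908
t 4.7 tcp [ 0.4958 -0.3322  0.1791] rot [-2.504 -1.893 -0.   ] q [-0.69  0.58  1.54  0.    1.02 -0.42] F [-0.6 -0.3 -0.3] w 0.0909
[ 0.21 -0.59 -0.89 -0.01 -0.01  0.02]
```

View pics/w4.png

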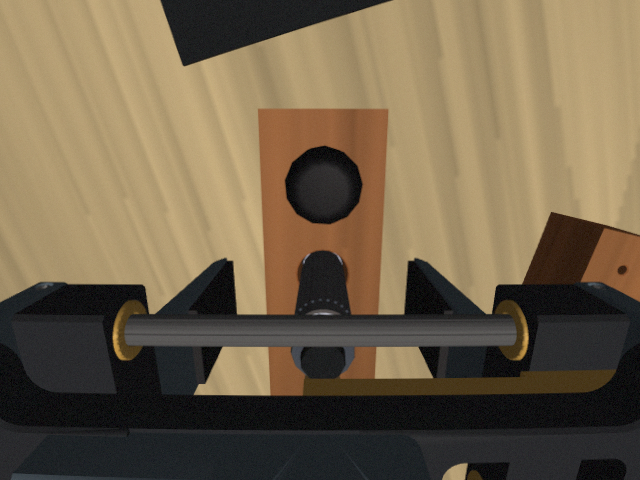

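View pics/s4.png

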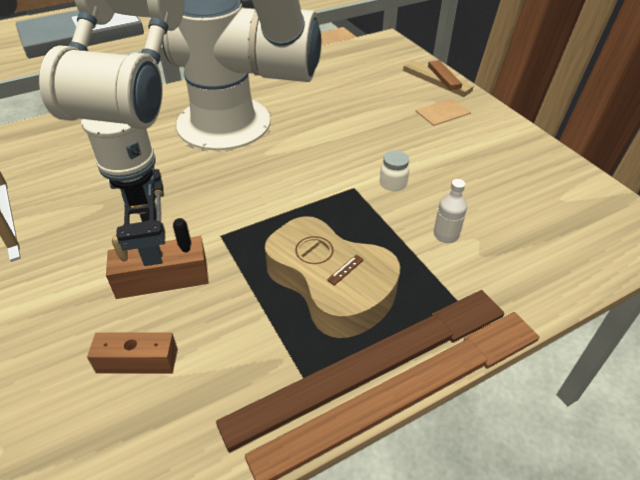

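The torch sits between the fingers, tail at about (323,355), and both neighbouring tools are clear. Closing now.

>>> {"op": "apply_moves", "data": {
  "motion": "0 0 0 0 0 0; 0 0 0 0 0 0; 0 0 0 0 0 0; 0 0 0 0 0 0; 0 0 0 0 0 0",
  "grip": 255,
  "grip_force": 40
}}

```text
clock: 5.32
tcp_pos: [0.4957, -0.3321, 0.1791]
tool_rot: [-2.505, -1.895, -0.0]
wrist_force: [0.4, 0.6, -0.6]
width: 0.0441
```

```bash
python3 - <<'E'
from h import *
brief()
E
```

```text
t 5.33 tcp [ 0.4957 -0.3321  0.1791] rot [-2.505 -1.895 -0.   ] q [-0.69  0.58  1.54  0.    1.02 -0.42] F [ 0.4  0.6 -0.6] w 0.0441
```

>>> {"op": "apply_moves", "data": {
  "motion": "0 0 0 0 0 0; 0 0 0 0 0 0; 0 0 0 0 0 0; 0 0 0 0 0 0"
}}

```text
clock: 5.82
tcp_pos: [0.4957, -0.3321, 0.179]
tool_rot: [-2.505, -1.895, -0.0]
wrist_force: [-0.0, -0.2, -1.3]
width: 0.0247
```

```bash
python3 - <<'E'
from h import *
brief()
E
```

```text
t 5.83 tcp [ 0.4957 -0.3321  0.179 ] rot [-2.505 -1.895 -0.   ] q [-0.69  0.58  1.54  0.    1.02 -0.42] F [-0.  -0.2 -1.3] w 0.0247
```

>>> {"op": "apply_moves", "data": {
  "motion": "0 0 -8 0 0 0; 0 0 -25 0 0 0; 0 0 -45 0 0 0; 0 0 -65 0 0 0; 0 0 -85 0 0 0"
}}

```text
clock: 6.45
tcp_pos: [0.4958, -0.3323, 0.2661]
tool_rot: [2.505, 1.895, 0.001]
wrist_force: [1.0, -0.1, 0.1]
width: 0.0243
```

```bash
python3 - <<'E'
from h import *
brief(); shot('scene','s5')
E
```

```text
t 6.45 tcp [ 0.4958 -0.3323  0.2661] rot [2.505e+00 1.895e+00 1.000e-03] q [-0.69  0.48  1.45  0.    1.21 -0.42] F [ 1.  -0.1  0.1] w 0.0243
```

View pics/s5.png

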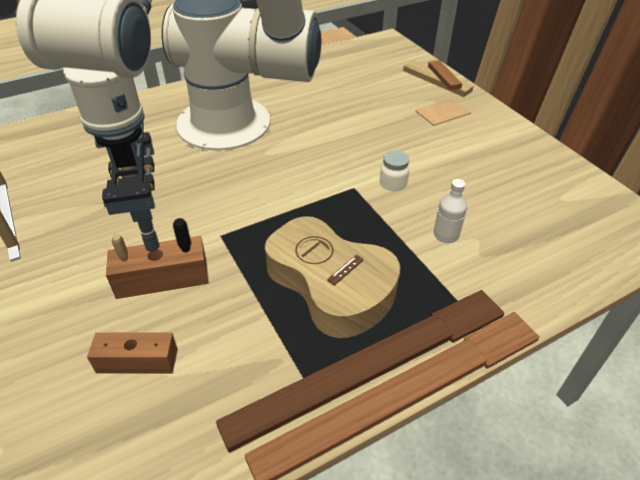

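The torch has risen with the gripper, its head at about (150,245) just above the hole. I keep lifting straight up.

>>> {"op": "apply_moves", "data": {
  "motion": "0 0 -20 0 0 0; 0 0 -45 0 0 0; 0 0 -75 0 0 0; 0 0 -95 0 0 0; 0 0 -100 0 0 0"
}}

```text
clock: 7.12
tcp_pos: [0.496, -0.3324, 0.3657]
tool_rot: [2.504, 1.894, 0.001]
wrist_force: [0.1, -0.7, -1.2]
width: 0.0244
```

```bash
python3 - <<'E'
from fk import *
brief()
s=get_state()
x,e,L=fit(); print(e)
H=np.array([.6362,-.0428,.073]);e=np.array(az(18.6));B=H+.064*e-[0,0,.0555];d=(B-H)/np.linalg.norm(B-H)
g=.013; glen=.179-.06-.013   # grasp above lens
def tgt(lens): return H-d*(lens+glen+.06)
Rm=frame(d,az(18.6-90))
for lens in (.10,.16):
    p=tgt(lens); print(lens,p,rel(p,Rm),[np.round(q,2).tolist() for q in ik(p,Rm,x,6,s['q'])])
# straight interpolation check of ik along the path, to hover at lens .16
from scipy.spatial.transform import Slerp
p0=s['tcp_pos'];R0=R.from_rotvec(s['tool_rot']);p1=tgt(.14)
sl=Slerp([0,1],R.concatenate([R0,Rm])); q=s['q']
for t in np.linspace(0,1,13):
    p=p0+(p1-p0)*t; Rt=sl([t])[0]
    sol=ik(p,Rt,x,1,q); 
    if not sol: print(t,'none');continue
    q=sol[0]; ln=p+Rt.apply([0,0,.06+glen]); print(round(t,2),np.round(p,3),np.round(q,2),'lens',np.round(ln,3))
E
```

```text
t 7.12 tcp [ 0.496  -0.3324  0.3657] rot [2.504e+00 1.894e+00 1.000e-03] q [-0.69  0.39  1.31  0.    1.44 -0.42] F [ 0.1 -0.7 -1.2] w 0.0244
4.0895547726016446e-05
0.1 [ 0.44573505 -0.10689854  0.24727129] [ 203.39 -109.98  118.19   -2.96    5.63    6.51] [[-0.8, 0.35, 2.26, 1.49, 0.75, -0.83]]
0.16 [ 0.40277304 -0.12135685  0.2865806 ] [ 177.77 -147.31   78.82   -2.96    5.63    6.51] [[-0.95, 0.21, 2.26, 1.25, 0.87, -0.67]]
0.0 [ 0.496 -0.332  0.366] [-0.69  0.39  1.31  0.    1.44 -0.42] lens [ 0.496 -0.333  0.2  ]
0.08 [ 0.489 -0.314  0.358] [-0.71  0.37  1.37  0.08  1.39 -0.37] lens [ 0.498 -0.306  0.193]
0.17 [ 0.483 -0.296  0.35 ] [-0.73  0.35  1.44  0.15  1.34 -0.33] lens [ 0.501 -0.28   0.186]
0.25 [ 0.476 -0.278  0.343] [-0.75  0.32  1.51  0.23  1.29 -0.31] lens [ 0.504 -0.255  0.181]
0.33 [ 0.47  -0.26   0.335] [-0.77  0.3   1.58  0.31  1.23 -0.29] lens [ 0.508 -0.231  0.176]
0.42 [ 0.463 -0.242  0.327] [-0.79  0.28  1.65  0.4   1.17 -0.28] lens [ 0.512 -0.208  0.172]
0.5 [ 0.457 -0.224  0.32 ] [-0.81  0.26  1.73  0.49  1.11 -0.28] lens [ 0.516 -0.186  0.169]
0.58 [ 0.45  -0.206  0.312] [-0.83  0.25  1.81  0.59  1.05 -0.3 ] lens [ 0.52  -0.165  0.167]
0.67 [ 0.443 -0.189  0.304] [-0.85  0.23  1.9   0.7   0.99 -0.33] lens [ 0.524 -0.145  0.166]
0.75 [ 0.437 -0.171  0.297] [-0.86  0.23  1.98  0.82  0.93 -0.39] lens [ 0.527 -0.126  0.165]
0.83 [ 0.43  -0.153  0.289] [-0.88  0.23  2.07  0.97  0.88 -0.47] lens [ 0.531 -0.108  0.164]
0.92 [ 0.424 -0.135  0.281] [-0.89  0.23  2.17  1.13  0.84 -0.58] lens [ 0.534 -0.092  0.164]
1.0 [ 0.417 -0.117  0.273] [-0.9   0.26  2.26  1.33  0.82 -0.72] lens [ 0.536 -0.077  0.165]
```

>>> {"op": "apply_moves", "data": {
  "motion": "18 -13 2 -0.2 0.4 0.5; 37 -27 8 -0.5 0.9 1.1; 56 -40 18 -0.8 1.5 1.8; 75 -54 32 -1.1 2.1 2.5; 93 -67 46 -1.48 2.8 3.25"
}}

```text
clock: 7.75
tcp_pos: [0.4562, -0.2237, 0.3175]
tool_rot: [-2.744, -1.208, -0.663]
wrist_force: [0.4, 0.3, -1.4]
width: 0.0247
```

```bash
cat > aim.py <<'E'
from fk import *
H=np.array([.6362,-.0428,.073]);e=np.array(az(18.6));B=H+.064*e-[0,0,.0555];d=(B-H)/np.linalg.norm(B-H)
glen=.106
def tgt(lens): return H-d*(lens+glen+.06)
Rm=frame(d,az(18.6-90))
def check():
    s=get_state();R0=R.from_rotvec(s['tool_rot']);z=R0.apply([0,0,1]);ln=s['tcp_pos']+z*(.06+glen)
    t=(H[2]-ln[2])/z[2];h=ln+z*t-H;t=(B[2]-ln[2])/z[2];b=ln+z*t-B
    print('lens',np.round(ln,4),'dist',round(np.linalg.norm(ln-H),4),'hole err mm',np.round(h*1000,1),'brace err',np.round(b*1000,1),'ang',np.degrees(np.arccos(z@d)))
E
python3 - <<'E'
from aim import *
brief(); print(rel(tgt(.14),Rm)); check()
E
```

```text
t 7.75 tcp [ 0.4562 -0.2237  0.3175] rot [-2.744 -1.208 -0.663] q [-0.81  0.26  1.74  0.49  1.11 -0.28] F [ 0.4  0.3 -1.4] w 0.0247
[  32.03 -106.46   50.86   -1.48    2.82    3.23]
lens [ 0.5155 -0.1849  0.1674] dist 0.209 hole err mm [ -83.3 -117.8    0. ] brace err [-122.1 -123.9   -0. ] ang 25.22096946220354
```

>>> {"op": "apply_moves", "data": {
  "motion": "6 -21 10 -0.3 0.55 0.65; 13 -43 20 -0.6 1.1 1.3; 19 -64 30 -0.9 1.7 1.95; 26 -85 40 -1.2 2.25 2.6; 32 -106 51 -1.48 2.82 3.23"
}}

```text
clock: 8.38
tcp_pos: [0.4167, -0.1174, 0.2735]
tool_rot: [-2.707, -0.443, -1.235]
wrist_force: [1.0, 0.2, -0.6]
width: 0.0244
```

```bash
python3 - <<'E'
from aim import *
brief(); print(rel(tgt(.14),Rm),rel(tgt(.10),Rm)); check()
shot('scene','s6');shot('wrist','w6');shot('top','t6');check()
E
```

```text
t 8.38 tcp [ 0.4167 -0.1174  0.2735] rot [-2.707 -0.443 -1.235] q [-0.9   0.26  2.26  1.33  0.82 -0.72] F [ 1.   0.2 -0.6] w 0.0244
[ 0.42 -0.66  0.54  0.01  0.01  0.  ] [ 4.500e-01 -7.000e-01  4.054e+01  1.000e-02  1.000e-02  0.000e+00]
lens [ 0.5355 -0.0776  0.1647] dist 0.1405 hole err mm [-0.7 -1.2  0. ] brace err [-0.7 -1.3 -0. ] ang 0.07119810994754124
lens [ 0.5346 -0.0764  0.1637] dist 0.1403 hole err mm [-3.5 -0.   0. ] brace err [-4.   0.1 -0. ] ang 0.2998914838293381
```

View pics/s6.png

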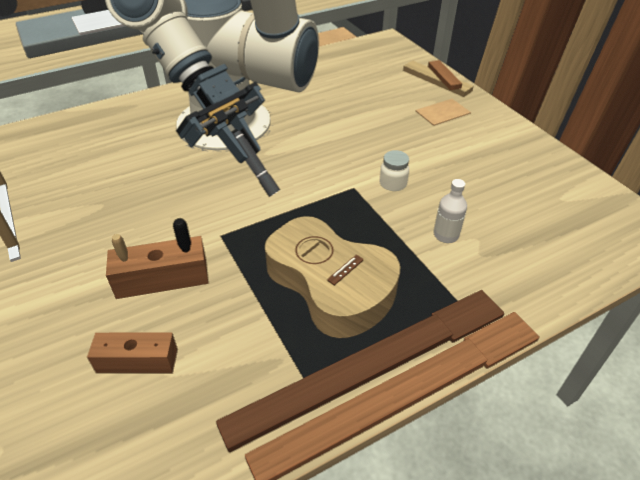

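View pics/w6.png

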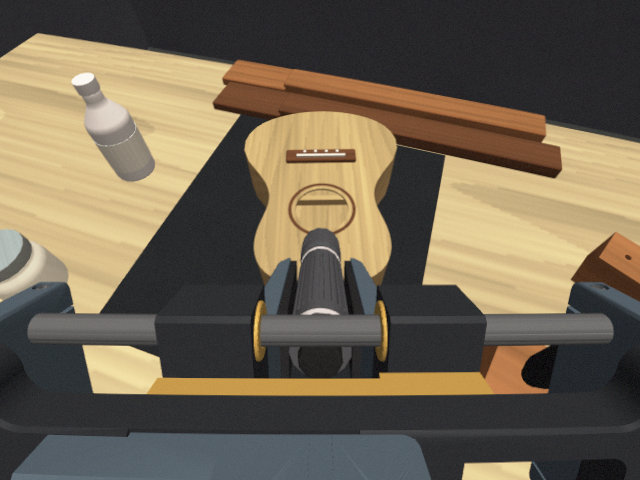

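View pics/t6.png

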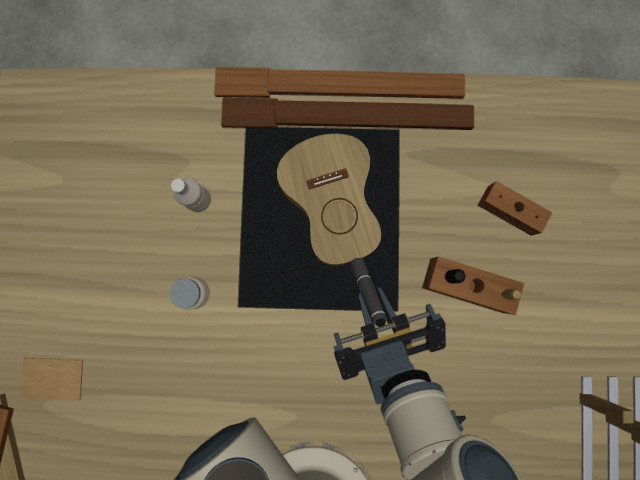

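All three views show the torch held at a slant along the ukulele's midline. The block's middle hole is empty (top view 478,286) and the bystanders have not moved. The wrist view shows the rosette at (322,209) with the brace through it at (321,202). Now moving in to about 10 cm.

>>> {"op": "apply_moves", "data": {
  "motion": "0 0 12 0 0 0; 0 -1 26 0 0 0; 0 -1 40 0 0 0; 0 -1 40 0 0 0; 0 -1 40 0 0 0"
}}

```text
clock: 9.15
tcp_pos: [0.4458, -0.1076, 0.248]
tool_rot: [-2.706, -0.451, -1.233]
wrist_force: [-0.7, -0.8, 0.6]
width: 0.0247
```

```bash
python3 - <<'E'
from aim import *
brief(); check()
im,c=shot('wrist','w7');check(); brief(); print(rel(tgt(.10),Rm))
print(c['xyz'],get_calibration('wrist')['xyz'])
g=cv2.imread('pics/w7.png'); cv2.imwrite('pics/c7.png',cv2.resize(g[150:270,240:400],(800,600),interpolation=cv2.INTER_CUBIC))
E
```

```text
t 9.15 tcp [ 0.4458 -0.1076  0.248 ] rot [-2.706 -0.451 -1.233] q [-0.81  0.34  2.26  1.48  0.76 -0.83] F [-0.7 -0.8  0.6] w 0.0247
lens [ 0.5644 -0.0674  0.139 ] dist 0.1006 hole err mm [-0.  -0.2  0. ] brace err [-0.3 -0.2 -0. ] ang 0.1487385079877913
lens [ 0.5643 -0.0675  0.139 ] dist 0.1007 hole err mm [-0.  -0.4  0. ] brace err [-0.3 -0.3 -0. ] ang 0.12614036954373403
t 9.2 tcp [ 0.4457 -0.1077  0.248 ] rot [-2.706 -0.45  -1.233] q [-0.81  0.34  2.26  1.48  0.76 -0.83] F [-0.3 -0.8 -1.5] w 0.0243
[-0.36 -0.72  0.69 -0.01  0.01  0.03]
[ 0.4259712  -0.11417506  0.36577995] [ 0.42584036 -0.11419361  0.36583488]
```

View pics/c7.png

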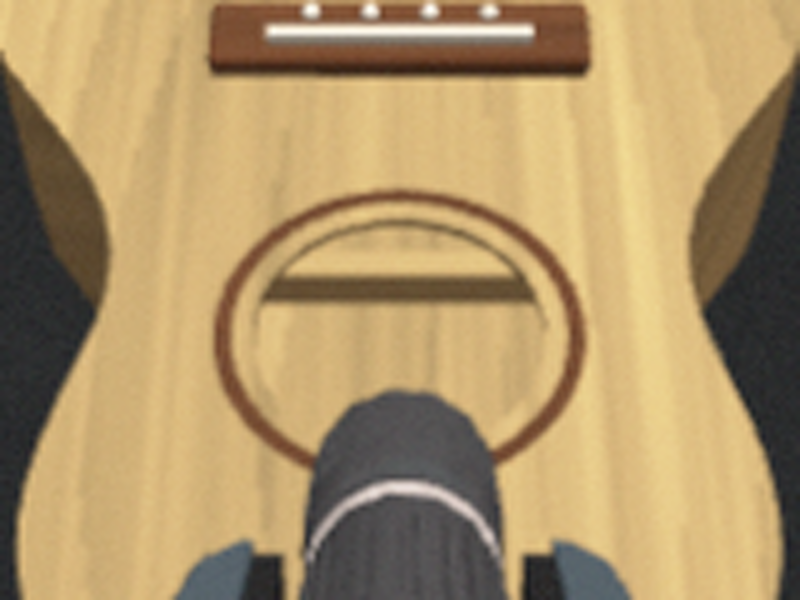

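```bash
python3 - <<'E'
from aim import *
c=get_calibration('wrist'); g=cv2.imread('pics/w7.png');hs=cv2.cvtColor(g,cv2.COLOR_BGR2HSV)
s=get_state();z=R.from_rotvec(s['tool_rot']).apply([0,0,1]);ln=s['tcp_pos']+z*.166
f=lambda P:np.round((proj(c,P)-[240,150])*5,1).tolist()
print('crop px H,B,lens,bridge',f([H,B,ln,H+.084*e+[0,0,.01]]))
m=((hs[...,0]<14)&(hs[...,1]>105)).astype(np.uint8); m[:182]=0; m[252:]=0; m[:,:278]=0; m[:,362:]=0
y,x=np.nonzero(m); w=np.array([onz(c,q,.073)[:2] for q in np.c_[x,y]]);k=np.ones(len(w),bool)
for _ in range(8):
    A=np.c_[2*w[k],np.ones(k.sum())]; q=np.linalg.lstsq(A,(w[k]**2).sum(1),rcond=None)[0]
    r=np.sqrt(q[2]+q[:2]@q[:2]);dd=np.hypot(*(w-q[:2]).T)-r;k=abs(dd)<max(.003,0)
print('ring',q[:2],r,k.sum(),len(w),'e-frame diff mm',1000*(q[:2]-H[:2])@e[:2],1000*(q[:2]-H[:2])@[-e[1],e[0]])
# bridge
m=((hs[...,0]<14)&(hs[...,1]>105)).astype(np.uint8); m[:148]=0;m[167:]=0;m[:,:270]=0;m[:,370:]=0
m=cv2.morphologyEx(m,cv2.MORPH_CLOSE,np.ones((5,5)));n,l,st,ce=cv2.connectedComponentsWithStats(m);i=1+np.argmax(st[1:,4]);y,x=np.nonzero(l==i)
w=np.array([onz(c,t,.083)[:2]*1000 for t in np.c_[x,y]],np.float32);rc=cv2.minAreaRect(w);print('bridge',rc,(np.array(rc[0])/1000-H[:2])@e[:2],(np.array(rc[0])/1000-H[:2])@[-e[1],e[0]])
# brace column profile
print(hs[195:215,300:340,2].mean(1).round())
for r in (205.0,205.5): print(((onz(c,(320,r),.0175)-H)@e))
for uv in ((292.5,205.2),(346.5,205.2)): 
    P=onz(c,uv,.0175)-H; print(P@e,P@np.array([-e[1],e[0],0]))
E
```

```text
crop px H,B,lens,bridge [[398.1, 327.7], [398.9, 260.2], [399.7, 460.4], [399.6, 15.9]]
ring [ 0.63610882 -0.04256248] 0.03764507271050355 329 329 e-frame diff mm -0.010656344544887612 0.25419435173088784
bridge ((708.9684448242188, -17.668209075927734), (21.508655548095703, 87.2476806640625), 18.924680709838867) 0.07698365192448565 0.0006089446249737831
[176. 187. 193. 195. 199. 213. 223. 226. 226. 205. 143. 101. 101. 100.
 101. 145. 195. 209. 209. 209.]
0.059102763735290754
0.05827907375958958
0.05860388710945333 0.03510676710497219
0.05895777499425361 -0.03443761683611575
```

The wrist view agrees with the top-view estimate: ring centre within 0.3 mm, brace neck-side edge 59 mm tailwards (60 expected), bridge yaw 18.9°. Next I check that the torch axis in the grip matches the tool axis, using the fixed cameras.

```bash
python3 - <<'E'
from aim import *
check(); brief()
imgs={}
for n in ('scene','top','wrist'):
    imgs[n]=shot(n,n[0]+'8')
s=get_state();z=R.from_rotvec(s['tool_rot']).apply([0,0,1]);t0=s['tcp_pos']
for n in ('scene','top'):
    im,c=imgs[n]; g=cv2.cvtColor(im,cv2.COLOR_RGB2GRAY).astype(float)
    print(n)
    for a in np.arange(.09,.166,.01):
        P=t0+z*a; u=proj(c,[P,P+z*.005]);t=u[1]-u[0];t/=np.linalg.norm(t);nn=np.array([-t[1],t[0]])
        ks=np.arange(-14,14.01,.5);pts=u[0]+ks[:,None]*nn
        v=cv2.remap(g.astype(np.float32),pts[:,0].astype(np.float32).reshape(1,-1),pts[:,1].astype(np.float32).reshape(1,-1),cv2.INTER_LINEAR)[0]
        print(round(a,3),u[0].round(1),v[::2].astype(int).tolist())
    u=proj(c,[t0+z*.166,H])
    x,y=u[0].astype(int); b=cv2.cvtColor(im,cv2.COLOR_RGB2BGR)[max(0,y-60):y+60,x-60:x+60]
    cv2.imwrite(f'pics/c8{n}.png',cv2.resize(b,(600,600),interpolation=cv2.INTER_CUBIC)); print(u)
E
```

```text
lens [ 0.5643 -0.0675  0.139 ] dist 0.1007 hole err mm [-0.  -0.4  0. ] brace err [-0.3 -0.3 -0. ] ang 0.12614036954373403
t 9.2 tcp [ 0.4457 -0.1077  0.248 ] rot [-2.706 -0.45  -1.233] q [-0.81  0.34  2.26  1.48  0.76 -0.83] F [-0.3 -0.8 -1.5] w 0.0243
scene
0.09 [264.7 177.5] [188, 188, 187, 187, 185, 187, 188, 177, 132, 79, 70, 75, 82, 86, 85, 80, 76, 72, 67, 70, 103, 172, 200, 199, 198, 197, 197, 196, 196]
0.1 [267.5 181.6] [201, 200, 201, 199, 199, 197, 197, 185, 136, 83, 73, 80, 84, 86, 84, 80, 76, 72, 68, 73, 111, 166, 192, 193, 192, 195, 196, 198, 199]
0.11 [270.3 185.7] [193, 192, 191, 190, 190, 191, 193, 187, 144, 90, 74, 81, 84, 85, 84, 82, 78, 73, 64, 60, 107, 172, 201, 202, 202, 202, 202, 202, 202]
0.12 [273.1 189.8] [199, 199, 199, 201, 201, 201, 202, 202, 173, 169, 176, 193, 180, 186, 195, 181, 163, 152, 149, 118, 129, 182, 201, 203, 203, 203, 202, 201, 199]
0.13 [275.8 194. ] [195, 197, 198, 200, 200, 203, 198, 172, 113, 79, 82, 86, 88, 88, 85, 81, 78, 74, 66, 59, 86, 164, 198, 202, 201, 201, 200, 201, 200]
0.14 [278.6 198.1] [200, 200, 200, 200, 201, 201, 200, 168, 1
[... 943 characters left out ...]
, 54, 55, 57, 54, 50, 78, 61, 26, 25, 27, 20, 23, 31, 22]
0.13 [356.6 259.4] [29, 27, 30, 33, 32, 32, 34, 31, 35, 39, 38, 51, 54, 74, 83, 81, 86, 69, 55, 55, 50, 44, 64, 47, 58, 44, 35, 38, 30]
0.14 [355.2 255.8] [125, 124, 119, 119, 118, 118, 116, 73, 36, 39, 46, 49, 51, 53, 54, 56, 55, 59, 57, 51, 50, 46, 93, 122, 125, 125, 121, 120, 125]
0.15 [353.8 252.4] [125, 126, 120, 115, 118, 119, 112, 84, 37, 39, 44, 49, 52, 53, 53, 55, 55, 52, 51, 52, 50, 54, 83, 121, 124, 125, 121, 121, 124]
0.16 [352.4 248.9] [122, 124, 119, 114, 116, 121, 118, 83, 45, 40, 40, 44, 50, 52, 54, 54, 55, 55, 55, 52, 49, 58, 112, 121, 124, 124, 120, 120, 123]
[[351.57495016 246.89180263]
 [338.79126291 215.47810533]]
```

View pics/c8scene.png

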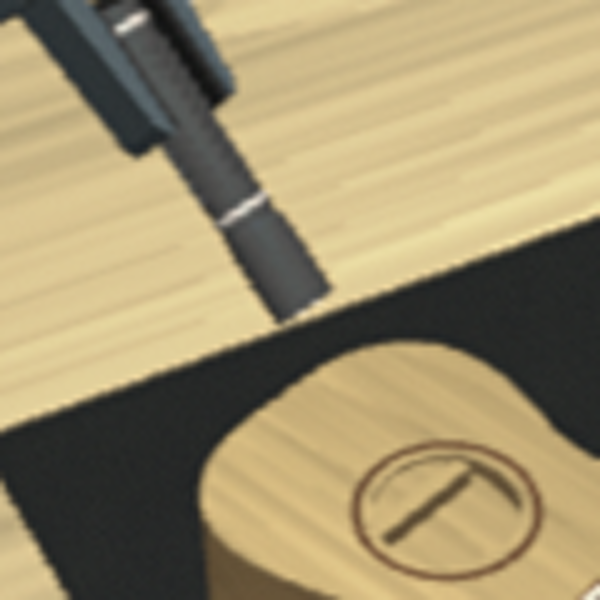

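View pics/c8top.png

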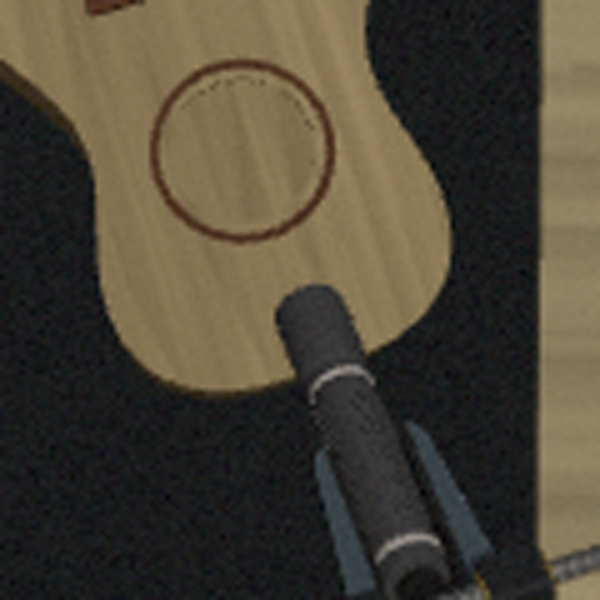

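Torch edges straddle the predicted axis with a constant offset (scene about 0.2 px, top about 0.5 px, roughly 1 mm), so the torch is coaxial with the tool and hasn't slipped. A short hold to confirm it is steady, then I hand in.

>>> {"op": "apply_moves", "data": {
  "motion": "0 0 0 0 0 0; 0 0 0 0 0 0; 0 0 0 0 0 0; 0 0 0 0 0 0; 0 0 0 0 0 0"
}}

```text
clock: 9.98
tcp_pos: [0.4457, -0.1073, 0.2476]
tool_rot: [-2.706, -0.449, -1.233]
wrist_force: [-0.5, -0.2, -1.2]
width: 0.0238
```

```bash
python3 - <<'E'
from aim import *
check(); brief(); print(np.abs(get_state()['dq']).max())
im,c=shot('top','t9')
a=cv2.imread('pics/top0.png').astype(int);b=cv2.imread('pics/t9.png').astype(int)
d=(np.abs(a-b).max(2)>50); print({n:int(d[y0:y1,x0:x1].sum()) for n,(x0,y0,x1,y1) in dict(glue=(160,170,220,220),jar=(160,270,215,315),screwdriver=(440,262,468,290),file=(505,282,522,302),small=(475,175,555,240),uketail=(270,125,380,200)).items()})
E
```

```text
lens [ 0.5643 -0.0671  0.1386] dist 0.1004 hole err mm [-0.5 -0.1  0. ] brace err [-0.7 -0.  -0. ] ang 0.1331419004049755
t 9.97 tcp [ 0.4457 -0.1073  0.2476] rot [-2.706 -0.449 -1.233] q [-0.81  0.35  2.26  1.48  0.76 -0.83] F [-0.5 -0.2 -1.2] w 0.0238
0.0013410810528207222
{'glue': 0, 'jar': 0, 'screwdriver': 0, 'file': 0, 'small': 0, 'uketail': 0}
```

```bash
python3 - <<'E'
from station import *
print(hand_in())
E
```

```text
the job is handed in; nothing more can be done
None
```

I drew the lit torch straight up out of the larger block and tilted it along the ukulele's midline, neck end towards tail. It is held still in the air, gripped at 40 N, with its lens about 10 cm from the sound hole. The job was handed in at about 10 s of robot time.

My last checks:
- **Aim:** by the measured arm pose, the middle of the beam passes 0.5 mm from the hole's centre and 0.7 mm from the brace's middle, with the arm at rest.
- **Hole and brace:** the wrist camera agreed with my other measurements: the hole centre within 0.3 mm, and the brace's near edge 59 mm tailwards against 60 expected. The bridge read about 7 mm too near the hole in that view (77 mm instead of 84), so I did not rely on its distance.
- **Torch in the grip:** it lay along the tool axis with no slip. The top view showed a steady sideways offset of about 1 mm, which is within the camera calibration.
- **Other things:** a before-and-after comparison from the top camera showed no change at the ukulele's tail half, glue, jar, screwdriver, file or small block. The wrist force stayed near zero at every reading after the lift.

I did not see the light spot itself in the pictures, so the aim rests on geometry alone.

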